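# Level the board platform with a wedge

## Task

The platform that carries the circuit board has one low corner, the one nearest the robot. Push the long, thick wedge thin end first under that corner until the bubble of the level on the platform sits between its two lines, then let go and leave the wedge there. Leave the small thin wedge where it lies.

Things in the scene. Friction and masses are not known exactly. Their poses are not given: they have to be found in the camera images.
- platform: Aluminium plate 220 mm square, 8 thick, with circuit board and grey level (top 52 up). Origin: 17 mm under the underside of the low corner's tip (6 mm below the bench at the start, on it when level); x runs along the diagonal to the high corner. The plate tips about a line along y at x = 156 mm, cannot slide. The corner bears down about 2 N; pushing the wedge in takes up to 10 N.
- wedge: Long thick wooden wedge lying flat, 130 x 36 mm, about 60 g. Origin: centre of underside; x points to the thin end, z up. 3 mm thick at x = +65 mm, rising evenly to 23 mm at x = -35 (17 mm at x = -5); from there to x = -65 a flat-topped heel 23 thick, to grip across the 36 mm width. Friction holds it where it is left under the corner.
- thin_wedge: Small thin wooden wedge lying flat, 80 x 36 mm, rising from 2 mm at the thin end (x = +40 mm) to only 8 mm at the other: too thin to reach the corner. Origin: centre of underside, x to the thin end.
- bubble (a joint): Level reading: distance (m) of the middle of the pale 24 mm bubble from the vial's middle, along the platform's x. About +0.019 at the start, 0 when level, negative when the corner is too high; falls 5 mm for each 1.55 mm the corner rises. Within +-0.007 the bubble lies between the two black lines, 38 mm apart.
Mind the look-alikes: they are no part of the job. Leave any green or white look-alike of the wedge alone.

How it is judged:
By the outcome, as a careful person would: the job done as asked, in the order asked, and still so for the second after the job is handed in, with the robot touching nothing.
It also fails if it takes over 38 s, if anything falls off the work surface, if the arm or the gripper's body presses on something with over 40 N, if the wrist force passes 120 N, or if a joint passes its speed limit or range.

## Robot

A 6-joint arm with a two-finger parallel gripper is mounted at the origin on the work surface. World frame = base frame: x ahead of the robot, y to its left, z up, the work surface at z = 0. Lengths are in m, angles in rad, forces in N, time in s.
With the tool pointing down it reaches from about 0.3 to 0.825 m from the base axis. Payload 5.4 kg.
Tool frame: the origin (TCP) lies midway between the tips of the shut fingers; the grasp point (between the pads) lies 19 mm behind it; z points along the fingers, y is the line along which they close (so a half turn about z gives the same grasp; the last joint's range is limited). The gripper opens to 92 mm and grips with 3 to 60 N. Pads are 20 mm wide; open, the fingers measure 128 mm over their backs; the gripper's body (75 mm by 189 mm) begins 69 mm behind the grasp point.
Start: joints at [-1.391, 0.158, 1.597, -0, 1.386, -0.21], TCP at [0.218, -0.532, 0.179] pointing down, gripper open.
Joint ranges: [-2.91, 2.91], [-0.94, 2.29], [0.18, 2.7], [-1.29, 4.43], [0.17, 2.64], [-3, 3]. Speed limits (rad/s): [2.57, 2.57, 3.14, 3.14, 3.14, 3.14].

## Interface

Orientations are given as a unit quaternion [w, x, y, z].
In Python, from workcell import * gives the robot as it stands. The module is installed in compiled form; this text tells all that it offers.
- The arm moves only by the shell command python3 -m crank 'ROWS'. ROWS is a JSON object of lists of equal length, an entry for each row: "translation": the shift along the world's x, y, z each as a share of 0.025 m, from -1 to 1, a list of three; "dr": the turn, a rotation vector about the world's x, y, z each as a share of 6 degrees, from -1 to 1, a list of three; "fingers": the opening, from 0 (shut) to 1 (fully open). In form: {"translation": [[dx, dy, dz], ...], "dr": [[ax, ay, az], ...], "fingers": [fingers, ...]}. A call has 1 to 8 rows; each row shifts and turns the commanded pose from where the row before left it; what a row does not reach is not made up. A row lasts 1/10 s, in which the tool goes at most 50 mm and 8.59 degrees, less where a joint would pass 70% of its speed; a pose out of reach is approached as far as the arm can. A call with a number of a shift or a turn outside -1 to 1 is refused whole. A call with a gripper value outside its range is refused whole. The fingers move at their own pace and stop on an object; the grip force is fixed at half the most. Time passes only in rows, so rows that do not move let the fingers close. It gives the time, the measured TCP pose, the force, the opening and the grip force at its end, in the units of the state.
- get_obs(): the state, without advancing time (a new reading comes with each control period).
- snapshot(name): name is "scene" or "top" or "wrist"; returns the picture (420x560x3 uint8, red, green, blue); there is no depth.
- get_calibration(name): a dict with "intrinsics" (3x3 intrinsics, pixels), "distortion" ([k1, k2, p1, p2, k3] as OpenCV has them; the pictures are not rectified), "R" (3x3) and "t" (3): a world point X has camera coordinates R X + t; the wrist camera has in their place "hand_eye" (4x4, takes a point from camera to tool coordinates, whose origin is the TCP and whose axes are the flange's). Camera axes: x right, y down, z forward; pixel columns grow to the right and rows downward; lengths in m; the calibration is good to about 2 mm. A picture is of the moment at which its call begins: read the wrist's pose just before it. get_calibration takes no time and is no camera call.
- close_job(): hands the job in; it is judged then, once.
The state is a dict: "t": time; "joint_pos": joint angles; "qvel": joint speeds; "joint_efforts": joint torques, N m; "eef_pos": TCP position; "tcp_rot": TCP orientation; "contact_force": force on the tool from outside, world axes, zero at the start; "wrist_torque": the same for the moment, N m; "gripper_width": opening from 0.0 (shut) to 1.0 (fully open); "grip_force": force on a finger pad.
Only numpy, scipy, OpenCV 4.12 (cv2) and the standard library are available. Lean on these libraries where they do the work, as an engineer would, in place of code of your own. Each camera call takes 0.05 s, during which the arm holds its last target. There are 200 camera calls.

## Working session

There is one attempt and no reset: what is moved stays moved. The work goes in short steps, Python scripts to look and compute and a shell command to move; the robot and the scene stay as the last step left them, time stands still between calls to the robot, and variables do not carry over. Pictures are saved under pics/ and viewed, at most 10 in all, crops included, and the job is handed in when it is done.

```bash
mkdir -p pics; cat > h.py <<'E'
from workcell import *
import numpy as np, cv2
def save(n,f):
    im=snapshot(n); cv2.imwrite('pics/'+f,im[:,:,::-1]); return im
def ray(n,px,z,obs=None):
    c=get_calibration(n); K=np.array(c['intrinsics'],float); d=np.array(c['distortion'],float)
    u=cv2.undistortPoints(np.array(px,float).reshape(-1,1,2),K,d).reshape(-1,2)
    v=np.c_[u,np.ones(len(u))]
    if n=='wrist':
        o=obs; w,x,y,q=o['tcp_rot']
        from scipy.spatial.transform import Rotation as Ro
        T=np.eye(4);T[:3,:3]=Ro.from_quat([x,y,q,w]).as_matrix();T[:3,3]=o['eef_pos'];T=T@np.array(c['hand_eye'])
        R=T[:3,:3];C=T[:3,3]
    else:
        R=np.array(c['R']).T;C=-R@np.array(c['t']).ravel()
    D=v@R.T
    return C+D*((z-C[2])/D[:,2])[:,None]
E
python3 - <<'E'
from h import *
a=save('top','top1.png'); b=save('scene','sc1.png')
print(get_obs())
E
```

```text
{'t': 0.1, 'joint_pos': array([-1.39110234e+00,  1.58978835e-01,  1.59809163e+00,  2.82826931e-05,
        1.38619365e+00, -2.10086314e-01]), 'qvel': array([ 0.0005727 , -0.00130226, -0.00167347, -0.00146145, -0.00031538,
       -0.00028012]), 'joint_efforts': array([-1.49911416e-04, -3.86505818e+01, -3.22959387e+01,  7.03122723e-02,
        3.39456496e-02, -5.02093940e-05]), 'eef_pos': array([ 0.21837627, -0.53125337,  0.17782882]), 'tcp_rot': array([-8.35424503e-04,  9.81069111e-01,  1.93656139e-01,  2.65967311e-05]), 'contact_force': array([ 0.16740086,  0.37933441, -0.32210389]), 'wrist_torque': array([0.0681879 , 0.01282432, 0.03331642]), 'grip_force': 0.0, 'gripper_width': 0.9997059009685663}
```

View pics/top1.png

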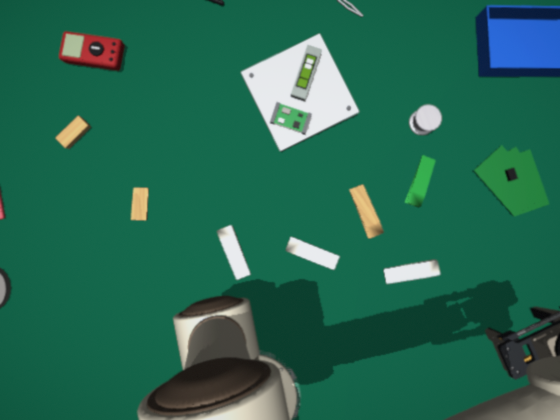

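View pics/sc1.png

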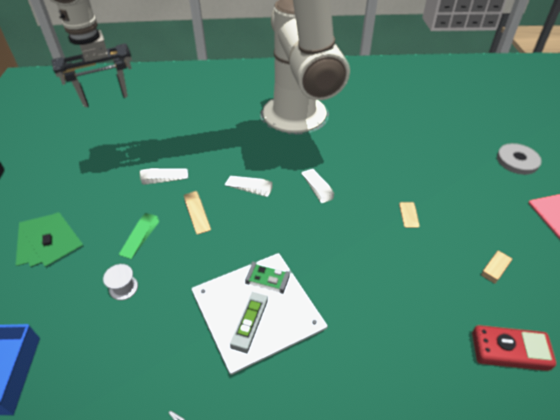

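The top view shows wooden pieces at (366,211), (140,204) and (72,131), plus a green wedge at (421,181) and white ones at (233,252), (313,253) and (412,272). Only the wood-coloured one at (366,211) is long; (140,204) looks like the thin wedge and (72,131) like a block. The near platform corner is at (282,150). I'll measure these and confirm in a crop.

```bash
cat > m1.py <<'E'
from h import *
out={}
for n,f in(('top','top1.png'),('scene','sc1.png')):
    im=cv2.imread('pics/'+f); hsv=cv2.cvtColor(im,cv2.COLOR_BGR2HSV)
    m=cv2.inRange(hsv,(8,70,110),(24,255,255)); 
    cs,_=cv2.findContours(m,cv2.RETR_EXTERNAL,cv2.CHAIN_APPROX_NONE)
    for c in cs:
        if cv2.contourArea(c)<150: continue
        r=cv2.minAreaRect(c); P=ray(n,cv2.boxPoints(r),0.01)
        print(n,np.round(r[0]),'centre',P.mean(0).round(3)[:2],'sides',np.linalg.norm(P[1]-P[0]).round(3),np.linalg.norm(P[2]-P[1]).round(3),'\n',P[:,:2].round(3).tolist())
    m=cv2.inRange(hsv,(0,0,150),(180,50,255))
    cs,_=cv2.findContours(m,cv2.RETR_EXTERNAL,cv2.CHAIN_APPROX_NONE)
    c=max((c for c in cs if abs(cv2.minAreaRect(c)[0][0]-(300 if n=='top' else 260))<40 and abs(cv2.minAreaRect(c)[0][1]-(92 if n=='top' else 310))<40),key=cv2.contourArea)
    a=cv2.approxPolyDP(c,8,True)[:,0]; 
    for z in(.019,.036): print('plate',z,a.tolist(),ray(n,a,z)[:,:2].round(3).tolist())
t=cv2.imread('pics/top1.png')[170:250,330:450]; s=cv2.imread('pics/sc1.png')[180:260,110:230]
cv2.imwrite('pics/crop1.png',np.hstack([cv2.resize(t,None,fx=3.3,fy=3.3,interpolation=cv2.INTER_CUBIC),cv2.resize(s,None,fx=3.3,fy=3.3,interpolation=cv2.INTER_CUBIC)]))
E
python3 m1.py
```

```text
top [139. 203.] centre [0.483 0.274] sides 0.079 0.037 
 [[0.445, 0.295], [0.524, 0.29], [0.521, 0.253], [0.442, 0.258]]
top [366. 211.] centre [ 0.454 -0.29 ] sides 0.041 0.13 
 [[0.508, -0.249], [0.522, -0.287], [0.399, -0.331], [0.386, -0.293]]
top [ 72. 131.] centre [0.668 0.444] sides 0.08 0.037 
 [[0.653, 0.485], [0.709, 0.429], [0.683, 0.403], [0.627, 0.46]]
plate 0.019 [[320, 34], [241, 72], [280, 150], [358, 112]] [[0.905, -0.186], [0.808, 0.016], [0.608, -0.078], [0.702, -0.276]]
plate 0.036 [[320, 34], [241, 72], [280, 150], [358, 112]] [[0.896, -0.183], [0.801, 0.015], [0.605, -0.078], [0.697, -0.272]]
scene [497. 265.] centre [0.66  0.443] sides 0.09 0.039 
 [[0.677, 0.4], [0.614, 0.463], [0.645, 0.486], [0.706, 0.423]]
scene [409. 214.] centre [0.488 0.272] sides 0.042 0.092 
 [[0.447, 0.255], [0.437, 0.295], [0.529, 0.287], [0.538, 0.249]]
scene [196. 212.] centre [ 0.452 -0.292] sides 0.04 0.152 
 [[0.39, -0.335], [0.372, -0.299], [0.516, -0.25], [0.531, -0.284]]
scene [550.  38.] centre [-0.505  1.151] sides 0.081 0.265 
 [[-0.623, 1.169], [-0.623, 1.25], [-0.387, 1.129], [-0.388, 1.055]]
scene [527.  37.] centre [-0.527  1.054] sides 0.32 0.106 
 [[-0.426, 0.938], [-0.701, 1.102], [-0.621, 1.171], [-0.36, 1.004]]
plate 0.019 [[278, 253], [255, 263], [289, 273], [283, 293], [246, 284], [251, 264], [192, 288], [231, 373], [326, 327]] [[0.607, -0.079], [0.634, -0.135], [0.666, -0.056], [0.719, -0.072], [0.692, -0.155], [0.636, -0.144], [0.697, -0.278], [0.897, -0.183], [0.806, 0.015]]
plate 0.036 [[278, 253], [255, 263], [289, 273], [283, 293], [246, 284], [251, 264], [192, 288], [231, 373], [326, 327]] [[0.619, -0.079], [0.646, -0.134], [0.677, -0.056], [0.729, -0.073], [0.703, -0.154], [0.648, -0.143], [0.708, -0.274], [0.904, -0.181], [0.815, 0.012]]
```

View pics/crop1.png

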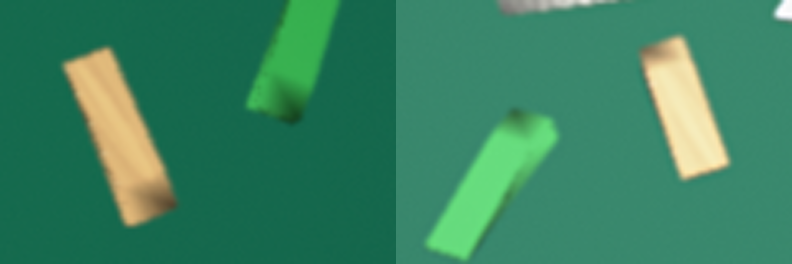

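The crop shows one plain wooden piece 130 mm long, at top pixel (366,211) and scene pixel (196,212). That matches the long wedge; the other wooden pieces are only 80 mm. The end at lower world x is dark and is probably the heel, so I'll check it from close by.

```bash
python3 -m crank '{"translation":[[0.9,0.9,0],[0.9,0.9,0],[0.9,0.9,0],[0.9,0.9,0],[0.9,0.9,0],[0.9,0.9,0],[0.9,0.9,0],[0.9,0.9,0]],"dr":[[0,0,-0.43],[0,0,0],[0,0,0],[0,0,0],[0,0,0],[0,0,0],[0,0,0],[0,0,0]],"fingers":[1,1,1,1,1,1,1,1]}'; python3 -m crank '{"translation":[[0.36,0.9,0],[0,0.9,0],[0,0,0],[0,0,0]],"dr":[[0,0,0],[0,0,0],[0,0,0],[0,0,0]],"fingers":[1,1,1,1]}'
python3 - <<'E'
from h import *
o=get_obs(); im=save('wrist','w1.png'); hsv=cv2.cvtColor(im,cv2.COLOR_RGB2HSV)
print(o['eef_pos'],o['tcp_rot'])
m=cv2.inRange(hsv,(8,60,60),(26,255,255)); cs,_=cv2.findContours(m,cv2.RETR_EXTERNAL,cv2.CHAIN_APPROX_NONE)
for c in cs:
    if cv2.contourArea(c)<800: continue
    r=cv2.minAreaRect(c); a=cv2.approxPolyDP(c,6,True)[:,0]
    for z in(.003,.023): print(z,a.tolist(),ray('wrist',a,z,o)[:,:2].round(3).tolist())
E
```

```text
t: 0.9
eef_pos: [0.3991, -0.3505, 0.1783]
tcp_rot: [-0.0, 0.985, 0.171, -0.0]
contact_force: [0.2, 0.4, -0.6]
gripper_width: 1.0
grip_force: 0.0
t: 1.3
eef_pos: [0.4074, -0.3069, 0.1785]
tcp_rot: [0.0, 0.985, 0.172, -0.0]
contact_force: [0.6, -0.4, 0.8]
gripper_width: 1.0
grip_force: 0.0
[ 0.40736473 -0.30693283  0.17849235] [ 9.20206479e-05  9.85123794e-01  1.71846064e-01 -1.79824757e-04]
0.003 [[559, 381], [493, 387], [487, 395], [251, 407], [559, 392]] [[0.282, -0.807], [0.244, -0.702], [0.229, -0.701], [0.104, -0.381], [0.264, -0.822]]
0.023 [[559, 381], [493, 387], [487, 395], [251, 407], [559, 392]] [[0.292, -0.78], [0.257, -0.68], [0.242, -0.679], [0.124, -0.375], [0.275, -0.793]]
0.003 [[474, 309], [463, 324], [480, 324], [489, 350], [469, 360], [491, 373], [500, 337], [489, 314]] [[0.349, -0.605], [0.324, -0.601], [0.331, -0.625], [0.299, -0.66], [0.276, -0.64], [0.266, -0.685], [0.322, -0.664], [0.349, -0.629]]
0.023 [[474, 309], [463, 324], [480, 324], [489, 350], [469, 360], [491, 373], [500, 337], [489, 314]] [[0.356, -0.588], [0.332, -0.585], [0.339, -0.607], [0.308, -0
[... 187 characters left out ...]
]] [[0.173, -0.117], [0.164, -0.102], [0.118, -0.088], [0.076, -0.091], [0.058, -0.109], [0.096, -0.136], [0.089, -0.115], [0.102, -0.105], [0.144, -0.11], [0.156, -0.134]]
0.023 [[77, 309], [65, 311], [51, 335], [50, 359], [60, 373], [82, 359], [67, 358], [61, 348], [69, 325], [87, 324]] [[0.189, -0.126], [0.18, -0.111], [0.137, -0.098], [0.097, -0.101], [0.08, -0.118], [0.116, -0.144], [0.109, -0.124], [0.122, -0.114], [0.162, -0.119], [0.172, -0.142]]
0.003 [[260, 84], [260, 206], [292, 206], [292, 84]] [[0.51, -0.253], [0.384, -0.297], [0.397, -0.332], [0.522, -0.285]]
0.023 [[260, 84], [260, 206], [292, 206], [292, 84]] [[0.509, -0.255], [0.389, -0.297], [0.401, -0.329], [0.52, -0.285]]
```

View pics/w1.png

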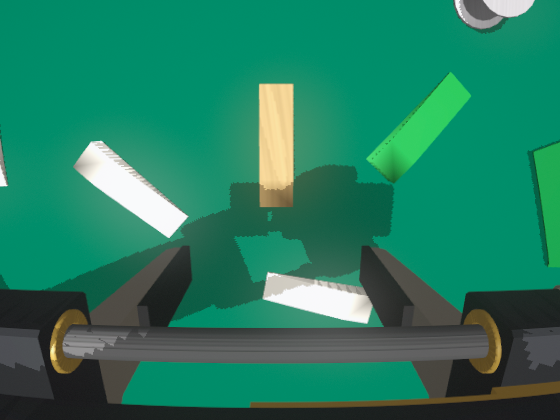

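The wrist view shows the wedge at (276,145), aligned with the tool axis and with nothing near its heel. I still need to know which end is thick, so I'll triangulate the end corners from the top and scene views.

```bash
python3 - <<'E'
from h import *
for n,f in(('top','top1.png'),('scene','sc1.png')):
    im=cv2.imread('pics/'+f); hsv=cv2.cvtColor(im,cv2.COLOR_BGR2HSV)
    m=cv2.inRange(hsv,(8,70,60),(26,255,255)); 
    cs,_=cv2.findContours(m,cv2.RETR_EXTERNAL,cv2.CHAIN_APPROX_NONE)
    c=[c for c in cs if cv2.pointPolygonTest(c,(366,211) if n=='top' else (197,212),False)>0][0]
    a=cv2.approxPolyDP(c,3,True)[:,0]
    for z in(.003,.023): print(n,z,a.tolist(),ray(n,a,z)[:,:2].round(3).tolist())
w=cv2.imread('pics/w1.png')[70:220,230:322]; s=cv2.imread('pics/sc1.png')[182:242,172:222]
cv2.imwrite('pics/crop2.png',np.hstack([cv2.resize(w,(360,590),interpolation=cv2.INTER_CUBIC),cv2.resize(s,(430,590),interpolation=cv2.INTER_CUBIC)]))
E
```

```text
top 0.003 [[361, 185], [350, 191], [371, 237], [382, 231]] [[0.519, -0.281], [0.504, -0.252], [0.388, -0.302], [0.402, -0.33]]
top 0.023 [[361, 185], [350, 191], [371, 237], [382, 231]] [[0.517, -0.276], [0.503, -0.249], [0.388, -0.297], [0.402, -0.325]]
scene 0.003 [[193, 192], [185, 195], [199, 233], [209, 226]] [[0.37, -0.309], [0.381, -0.331], [0.521, -0.279], [0.499, -0.255]]
scene 0.023 [[193, 192], [185, 195], [199, 233], [209, 226]] [[0.39, -0.305], [0.401, -0.325], [0.538, -0.275], [0.516, -0.252]]
```

View pics/crop2.png

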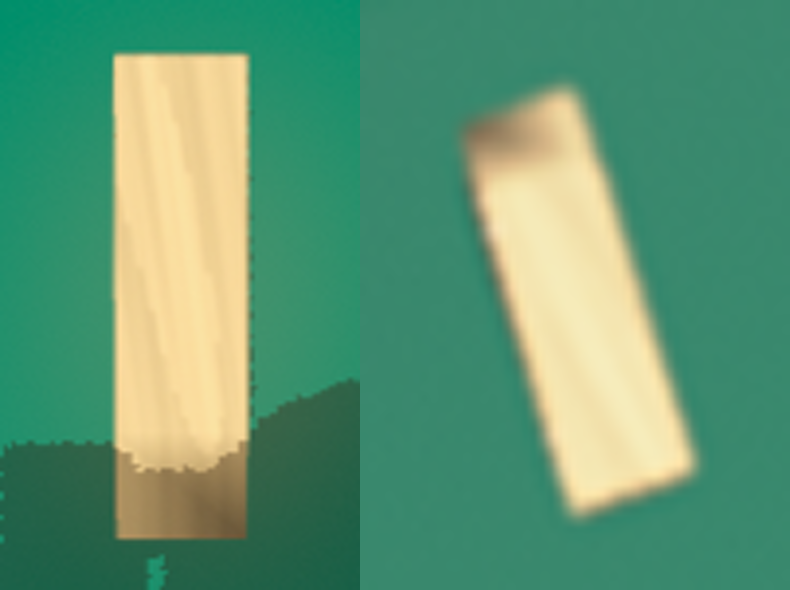

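The top and scene rays agree at z = 23 mm for the low-x end and at z = 3 mm for the high-x end. So the heel is at low x, directly under the tool. Going down to grip it.

```bash
python3 -m crank '{"translation":[[0.06,-0.04,-1],[0,0,-1],[0,0,-1],[0,0,-1],[0,0,-1],[0,0,-1],[0,0,-0.9],[0,0,0]],"dr":[[0,0,0],[0,0,0],[0,0,0],[0,0,0],[0,0,0],[0,0,0],[0,0,0],[0,0,0]],"fingers":[1,1,1,1,1,1,1,1]}'; python3 -m crank '{"translation":[[0,0,0],[0,0,0],[0,0,0],[0,0,0],[0,0,0],[0,0,0],[0,0,0],[0,0,0]],"dr":[[0,0,0],[0,0,0],[0,0,0],[0,0,0],[0,0,0],[0,0,0],[0,0,0],[0,0,0]],"fingers":[0,0,0,0,0,0,0,0]}'
```

```text
t: 2.15
eef_pos: [0.4065, -0.3065, 0.0029]
tcp_rot: [-0.003, 0.985, 0.171, -0.002]
contact_force: [-0.3, 0.3, -0.0]
gripper_width: 1.0
grip_force: 0.0
t: 2.95
eef_pos: [0.409, -0.3078, 0.0062]
tcp_rot: [-0.0, 0.985, 0.172, 0.0]
contact_force: [-0.3, -0.4, -0.7]
gripper_width: 0.33
grip_force: 0.0
```

```bash
python3 -m crank '{"translation":[[0,0,0],[0,0,0],[0,0,0],[0,0,0]],"dr":[[0,0,0],[0,0,0],[0,0,0],[0,0,0]],"fingers":[0,0,0,0]}'
python3 - <<'E'
from h import *
save('wrist','w2.png')
E
```

```text
t: 3.35
eef_pos: [0.409, -0.3078, 0.0062]
tcp_rot: [-0.0, 0.985, 0.172, 0.0]
contact_force: [0.8, -0.5, -0.1]
gripper_width: 0.005
grip_force: 0.0
```

View pics/w2.png

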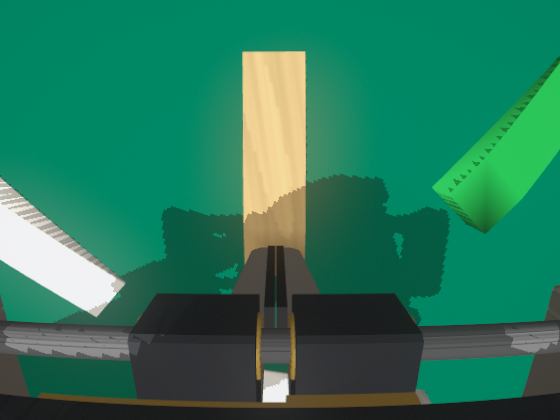

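The fingers shut fully, so the grip missed: either they closed above the thin end or the wedge end is not where I measured it. Checking with widths and a scene view.

```bash
python3 - <<'E'
from h import *
o=get_obs(); im=save('scene','sc2.png')
cv2.imwrite('pics/crop3.png',cv2.resize(im[130:250,120:280,::-1],(800,600),interpolation=cv2.INTER_CUBIC))
w=cv2.cvtColor(cv2.imread('pics/w2.png'),cv2.COLOR_BGR2HSV); m=cv2.inRange(w,(8,60,60),(26,255,255))
for r in(60,100,140,180,220,240):
    x=np.where(m[r,200:350])[0]+200
    for z in(0,.023):
        P=ray('wrist',[[x[0],r],[x[-1]+1,r]],z,o); print(r,x[0],x[-1],z,P[:,:2].mean(0).round(3),np.linalg.norm(P[1]-P[0]).round(4))
print(get_calibration('wrist')['hand_eye'])
E
```

```text
60 243 304 0 [ 0.513 -0.271] 0.0361
60 243 304 0.023 [ 0.509 -0.272] 0.0322
100 243 305 0 [ 0.491 -0.279] 0.0375
100 243 305 0.023 [ 0.49  -0.279] 0.0334
140 243 305 0 [ 0.469 -0.287] 0.0384
140 243 305 0.023 [ 0.47  -0.286] 0.0342
180 244 305 0 [ 0.446 -0.295] 0.0388
180 244 305 0.023 [ 0.45  -0.294] 0.0346
220 243 305 0 [ 0.421 -0.304] 0.0407
220 243 305 0.023 [ 0.428 -0.301] 0.0362
240 244 304 0 [ 0.409 -0.308] 0.04
240 244 304 0.023 [ 0.416 -0.306] 0.0356
[[ 7.33722456e-04 -9.66163269e-01 -2.57930221e-01  7.31740296e-02]
 [ 9.99999673e-01  7.96678812e-04 -1.39571042e-04  7.57333800e-04]
 [ 3.40335957e-04 -2.57930035e-01  9.66163538e-01 -2.04883934e-01]
 [ 0.00000000e+00  0.00000000e+00  0.00000000e+00  1.00000000e+00]]
```

View pics/crop3.png

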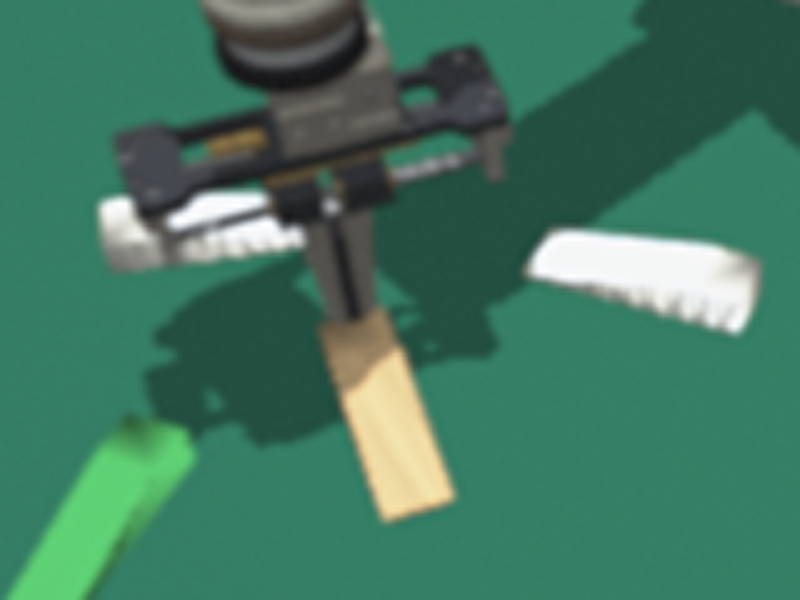

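The scene crop shows the finger tips ending at the wedge's far edge (355,318), and the wedge hasn't moved. I'll project the expected TCP and heel-end points into the wrist picture to see which one is off.

```bash
python3 - <<'E'
from h import *
from scipy.spatial.transform import Rotation as Ro
o=get_obs(); c=get_calibration('wrist'); K=np.array(c['intrinsics'],float);d=np.array(c['distortion'],float)
w,x,y,q=o['tcp_rot'];T=np.eye(4);T[:3,:3]=Ro.from_quat([x,y,q,w]).as_matrix();T[:3,3]=o['eef_pos'];T=np.linalg.inv(T@np.array(c['hand_eye']))
s=get_calibration('scene');t=get_calibration('top')
for nm,P in dict(tcp=o['eef_pos'],tcpup=np.array(o['eef_pos'])+[0,0,.019],heelend_top=[.395,-.313,.023],thin_end_if=[.3925,-.3125,.003]).items():
    P=np.array(P,float); r=[]
    for R,tt,cc in((T[:3,:3],T[:3,3],c),(np.array(s['R']),np.array(s['t']),s)):
        r.append(cv2.projectPoints(P.reshape(1,3),cv2.Rodrigues(R)[0],tt.reshape(3,1),np.array(cc['intrinsics']),np.array(cc['distortion'],float))[0].ravel().round(1))
    print(nm,'wrist',r[0],'scene',r[1],'crop3',((r[1]-[120,130])*5).round())
a=cv2.imread('pics/w2.png')[225:325,215:335]; cv2.imwrite('pics/crop4.png',cv2.resize(a,(720,600),interpolation=cv2.INTER_CUBIC))
E
```

```text
tcp wrist [274.1 242.6] scene [192.1 201.2] crop3 [360. 356.]
tcpup wrist [274.  253.5] scene [191.  196.3] crop3 [355. 332.]
heelend_top wrist [274.2 275.3] scene [189.8 193.3] crop3 [349. 317.]
thin_end_if wrist [272.3 265.3] scene [191.1 197.8] crop3 [356. 339.]
```

View pics/crop4.png

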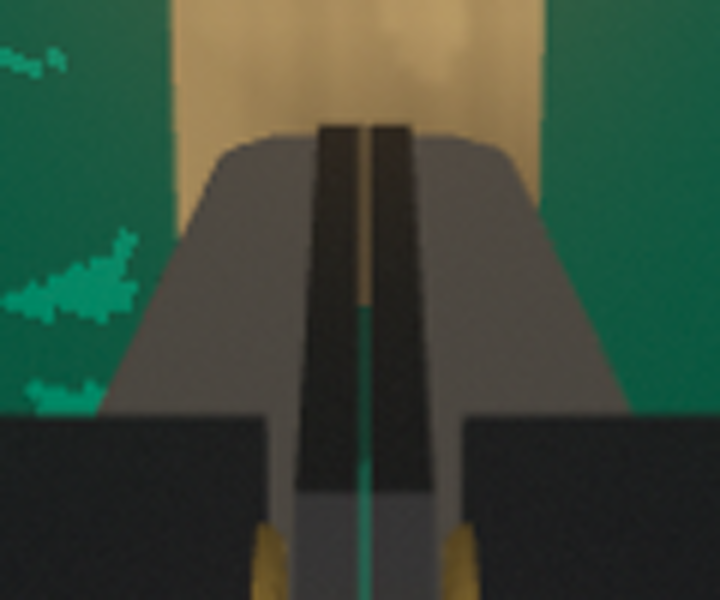

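The tips show in full against the wood, with the wedge end seen through the slit at row 276. That conflicts with TCP z = 6 mm over a 23 mm heel. I'll check the TCP against where the tips appear in the first pictures.

```bash
python3 - <<'E'
from h import *
from scipy.spatial.transform import Rotation as Ro
o=get_obs(); c=get_calibration('wrist')
def pj(cc,R,t,P): return cv2.projectPoints(np.array(P,float).reshape(-1,3),cv2.Rodrigues(np.array(R))[0],np.array(t).reshape(3,1),np.array(cc['intrinsics']),np.array(cc['distortion'],float))[0].reshape(-1,2).round(1)
H=np.linalg.inv(np.array(c['hand_eye']))
L=[[0,.046,0],[.01,.046,0],[-.01,.046,0],[0,-.046,0],[.01,-.046,0],[0,-.064,0],[0,-.046,-.03],[.01,0,0],[.01,0,-.02],[.01,0,-.038]]
print('wrist',pj(c,H[:3,:3],H[:3,3],L).tolist())
# start pose tips
q=[9.81069111e-01,1.93656139e-01,2.65967311e-05,-8.354e-04];R=Ro.from_quat(q).as_matrix();p=np.array([.21838,-.53125,.1778])
W=np.array(L)@R.T+p
for n in('scene','top'):
    s=get_calibration(n); print(n,pj(s,s['R'],s['t'],W).tolist())
print(o['joint_pos'],o['joint_efforts'],o['contact_force'])
im=snapshot('top'); cv2.imwrite('pics/top2.png',im[:,:,::-1])
a=cv2.imread('pics/sc1.png')[30:120,40:150]; b=im[170:260,320:430,::-1]
cv2.imwrite('pics/crop5.png',np.hstack([cv2.resize(x,(400,327),interpolation=cv2.INTER_CUBIC) for x in(a,b)]))
E
```

```text
wrist [[346.0, 242.5], [346.9, 227.6], [345.1, 257.1], [202.2, 242.4], [201.3, 227.4], [174.5, 242.3], [191.2, 260.5], [274.1, 227.6], [274.0, 237.8], [273.8, 249.0]]
scene [[92.7, 116.0], [93.2, 117.9], [92.2, 114.1], [126.0, 107.6], [126.6, 109.4], [132.3, 106.0], [123.2, 98.4], [110.0, 113.6], [108.0, 107.5], [106.1, 101.9]]
top [[520.9, 308.2], [519.0, 303.8], [522.8, 312.6], [482.1, 326.5], [480.2, 322.1], [474.5, 330.1], [489.7, 330.1], [499.7, 312.9], [505.1, 315.0], [510.1, 316.9]]
[-8.81703022e-01  2.07688415e-01  1.91127506e+00  3.65127023e-05
  1.02264868e+00  3.44366550e-01] [ 9.55245232e-04 -3.51714671e+01 -2.69107962e+01  6.56269211e-02
 -1.13113836e-02 -3.31087290e-05] [-0.96845102  0.53661546  0.20090001]
```

View pics/crop5.png

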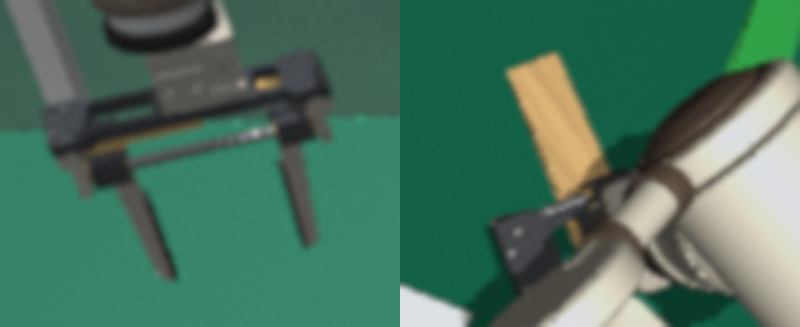

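The left crop shows the start-pose tips at about (87,107) and (125,97). The reported TCP would put them at (92.7,116) and (126,107.6). Scene and wrist pictures agree that the real tips are about 31 mm short of the reported TCP, so the grip closed above the heel. I'll open, go down about 28 mm while watching the force, and grip again.

```bash
python3 -m crank '{"translation":[[0,0,0],[0,0,0],[0,0,0],[0,0,0],[0,0,0],[0,0,0],[0,0,0]],"dr":[[0,0,0],[0,0,0],[0,0,0],[0,0,0],[0,0,0],[0,0,0],[0,0,0]],"fingers":[1,1,1,1,1,1,1]}' && python3 -m crank '{"translation":[[0,0,-0.2],[0,0,-0.2],[0,0,-0.2],[0,0,0]],"dr":[[0,0,0],[0,0,0],[0,0,0],[0,0,0]],"fingers":[1,1,1,1]}'
```

```text
t: 4.2
eef_pos: [0.409, -0.3079, 0.0062]
tcp_rot: [0.0, 0.985, 0.172, -0.0]
contact_force: [-0.0, 0.9, -0.0]
gripper_width: 0.586
grip_force: 0.0
t: 4.6
eef_pos: [0.4083, -0.3071, -0.01]
tcp_rot: [-0.001, 0.985, 0.171, -0.001]
contact_force: [-0.1, 0.4, -0.6]
gripper_width: 0.941
grip_force: 0.0
```

```bash
python3 -m crank '{"translation":[[0,0,-0.2],[0,0,-0.2],[0,0,-0.1],[0,0,0]],"dr":[[0,0,0],[0,0,0],[0,0,0],[0,0,0]],"fingers":[1,1,1,1]}' && python3 -m crank '{"translation":[[0,0,0],[0,0,0],[0,0,0],[0,0,0],[0,0,0],[0,0,0],[0,0,0],[0,0,0]],"dr":[[0,0,0],[0,0,0],[0,0,0],[0,0,0],[0,0,0],[0,0,0],[0,0,0],[0,0,0]],"fingers":[0,0,0,0,0,0,0,0]}'; python3 -m crank '{"translation":[[0,0,0],[0,0,0]],"dr":[[0,0,0],[0,0,0]],"fingers":[0,0]}'
```

```text
t: 5.0
eef_pos: [0.4086, -0.3075, -0.0219]
tcp_rot: [-0.0, 0.985, 0.172, -0.0]
contact_force: [-1.2, -0.9, 0.1]
gripper_width: 1.003
grip_force: 0.0
t: 5.8
eef_pos: [0.409, -0.3078, -0.0213]
tcp_rot: [-0.0, 0.985, 0.172, -0.0]
contact_force: [0.0, 1.0, 0.8]
gripper_width: 0.386
grip_force: 30.0
t: 6.0
eef_pos: [0.409, -0.3079, -0.0213]
tcp_rot: [-0.0, 0.985, 0.172, -0.0]
contact_force: [-0.1, -0.2, 0.8]
gripper_width: 0.382
grip_force: 30.0
```

Gripped: opening about 35 mm, force 30 N. Now lift, carry and yaw by −39.7° to a pre-push pose with the thin end 25 mm short of the corner at (0.607, −0.0785).

```bash
python3 -m crank '{"translation":[[0,0,0.8],[0,0,0.8],[0.22,0.924,0],[0.22,0.924,0],[0.22,0.924,0],[0.22,0.924,0],[0.22,0.924,0],[0.22,0.924,0]],"dr":[[0,0,0],[0,0,0],[0,0,-0.55],[0,0,-0.55],[0,0,-0.55],[0,0,-0.55],[0,0,-0.55],[0,0,-0.55]],"fingers":[0,0,0,0,0,0,0,0]}' && python3 -m crank '{"translation":[[0.22,0.924,0],[0.22,0.924,0],[0.22,0.924,0],[0.22,0.924,0],[0.22,0.924,0],[0.22,0.924,0],[0,0,0],[0,0,0]],"dr":[[0,0,-0.55],[0,0,-0.55],[0,0,-0.55],[0,0,-0.55],[0,0,-0.55],[0,0,-0.55],[0,0,0],[0,0,0]],"fingers":[0,0,0,0,0,0,0,0]}'
python3 - <<'E'
from h import *
o=get_obs();print(o['eef_pos'],o['tcp_rot']);im=save('wrist','w3.png');save('scene','sc3.png')
hsv=cv2.cvtColor(im,cv2.COLOR_RGB2HSV);m=cv2.inRange(hsv,(8,60,60),(26,255,255));m[300:]=0
c=max(cv2.findContours(m,0,1)[0],key=cv2.contourArea);a=cv2.approxPolyDP(c,5,True)[:,0];print(a.tolist(),ray('wrist',a,.043,o)[:,:2].round(3).tolist())
m=cv2.inRange(hsv,(0,0,150),(180,60,255));m[260:]=0
c=max(cv2.findContours(m,0,1)[0],key=cv2.contourArea);a=cv2.approxPolyDP(c,8,True)[:,0];print(a.tolist(),ray('wrist',a,.019,o)[:,:2].round(3).tolist())
E
```

```text
t: 6.8
eef_pos: [0.442, -0.1682, 0.0186]
tcp_rot: [-0.0, 1.0, -0.002, -0.0]
contact_force: [-0.2, 0.7, -1.1]
gripper_width: 0.385
grip_force: 30.0
t: 7.6
eef_pos: [0.4748, -0.0307, 0.0186]
tcp_rot: [0.0, 0.985, -0.171, -0.0]
contact_force: [-0.3, 0.6, -1.4]
gripper_width: 0.389
grip_force: 30.0
[ 0.47483594 -0.03073788  0.01859971] [ 1.85018575e-04  9.85233769e-01 -1.71214413e-01 -9.97916207e-05]
[[238, 41], [242, 297], [308, 296], [309, 40]] [[0.588, -0.052], [0.458, -0.004], [0.445, -0.041], [0.577, -0.085]]Traceback (most recent call last):
  File "<stdin>", line 6, in <module>
ValueError: max() iterable argument is empty
```

View pics/w3.png

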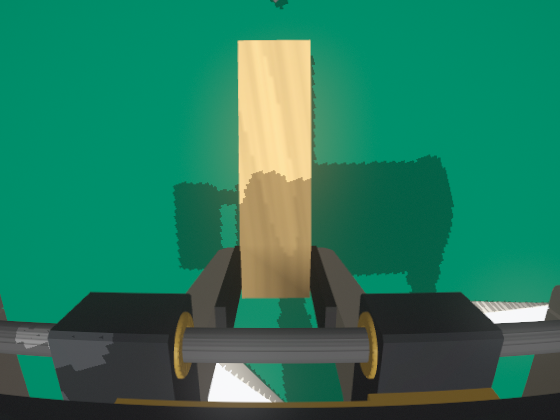

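The wedge is held straight (thin end at about (275,41), as expected) and the pose matches the plan. Next I'll lower it, advance to just before contact, and build the bubble reading numerically.

```bash
python3 -m crank '{"translation":[[0,0,-0.4],[0,0,-0.4],[0,0,-0.4],[0,0,-0.38],[0,0,0],[0.376,-0.136,0],[0.376,-0.136,0],[0.376,-0.136,0]],"dr":[[0,0,0],[0,0,0],[0,0,0],[0,0,0],[0,0,0],[0,0,0],[0,0,0],[0,0,0]],"fingers":[0,0,0,0,0,0,0,0]}' && python3 -m crank '{"translation":[[0.376,-0.136,0],[0.376,-0.136,0],[0,0,0]],"dr":[[0,0,0],[0,0,0],[0,0,0]],"fingers":[0,0,0]}'
cat > bub.py <<'E'
from h import *
import sys
def bub(n,im):
    # vial: saturated yellow-green within the plate, away from the circuit board
    hsv=cv2.cvtColor(im,cv2.COLOR_RGB2HSV); s=get_calibration(n)
    d=np.array([.940,-.341]);tip=np.array([.607,-.0785]); e=np.array([.341,.940])
    vv,uu=np.mgrid[0:420,0:560]; P=ray(n,np.c_[uu.ravel(),vv.ravel()],.05)[:,:2]-tip
    X=(P@d).reshape(420,560);Y=(P@e).reshape(420,560)
    on=(X>.06)&(X<.29)&(abs(Y)<.06)
    ys,xs=np.where(on&(hsv[...,0]>28)&(hsv[...,0]<50)&(hsv[...,1]>100))
    print(n,'vial px',len(xs),'X',np.percentile(X[ys,xs],[1,50,99]).round(3),'Y',np.percentile(Y[ys,xs],[1,50,99]).round(3))
    ym=np.median(Y[ys,xs]);L=np.percentile(X[ys,xs],[1,99])
    for x in np.arange(L[0]-.02,L[1]+.03,.004):
        k=on&(abs(X-x)<.002)&(abs(Y-ym)<.004)
        if k.any(): print(round(x,3),im[k].mean(0).round().astype(int))
if __name__=='__main__':
    for n in sys.argv[1:]: bub(n,snapshot(n))
E
python3 bub.py top scene
```

```text
t: 8.5
eef_pos: [0.5044, -0.0413, -0.0208]
tcp_rot: [0.0, 0.985, -0.172, 0.0]
contact_force: [0.5, -0.3, -1.0]
gripper_width: 0.382
grip_force: 30.0
t: 8.8
eef_pos: [0.5237, -0.0484, -0.0204]
tcp_rot: [0.0, 0.985, -0.172, 0.001]
contact_force: [-0.2, 0.6, 0.2]
gripper_width: 0.385
grip_force: 30.0
top vial px 211 X [0.16  0.188 0.241] Y [-0.009  0.002  0.013]
0.14 [159 169 164]
0.144 [159 169 165]
0.148 [159 168 164]
0.152 [155 164 160]
0.156 [121 129 124]
0.16 [ 80 105  55]
0.164 [ 97 140  42]
0.168 [100 145  41]
0.172 [ 99 145  41]
0.176 [ 97 141  40]
0.18 [ 76 110  34]
0.184 [ 79 114  36]
0.188 [ 96 140  39]
0.192 [ 96 142  39]
0.196 [ 96 142  38]
0.2 [ 96 141  38]
0.204 [ 99 142  47]
0.208 [147 170 131]
0.212 [202 208 207]
0.216 [201 204 208]
0.22 [159 162 165]
0.224 [188 191 194]
0.228 [207 211 214]
0.232 [169 184 163]
0.236 [105 143  64]
0.24 [ 86 123  44]
0.244 [106 119 102]
0.248 [145 154 149]
0.252 [150 160 155]
0.256 [151 160 155]
0.26 [151 160 156]
0.264 [165 173 171]
0.268 [199 204 207]
scene vial px 240 X [0.16  0.186 0.238] Y [-0.011  0.     0.011]
0.14 [188 200 198]
0.144 [185 198 194]
0.148 [186 199 196]
0.152 [183 195 193]
0.156 [144 157 150]
0.16 [103 141  77]
0.164 [109 159  64]
0.168 [110 160  65]
0.172 [109 159  65]
0.176 [ 90 130  54]
0.18 [ 78 111  47]
0.184 [107 154  63]
0.188 [111 160  66]
0.192 [110 159  66]
0.196 [110 160  65]
0.2 [111 159  68]
0.204 [170 198 161]
0.208 [243 245 248]
0.212 [235 238 240]
0.216 [202 208 213]
0.22 [238 241 243]
0.224 [244 245 248]
0.228 [217 228 217]
0.232 [126 169  93]
0.236 [ 94 136  57]
0.24 [ 98 110  97]
0.244 [171 182 179]
0.248 [187 199 196]
0.252 [186 198 196]
0.256 [186 199 196]
0.26 [185 198 196]
0.264 [130 139 138]
```

The bubble reads +0.019: the lines are at 0.182 and 0.219 and the bubble's middle is at 0.2195, matching the stated start value. Pushing in.

```bash
python3 -m crank '{"translation":[[0.3,-0.109,0],[0.3,-0.109,0],[0.3,-0.109,0],[0.3,-0.109,0],[0,0,0],[0,0,0]],"dr":[[0,0,0],[0,0,0],[0,0,0],[0,0,0],[0,0,0],[0,0,0]],"fingers":[0,0,0,0,0,0]}'; python3 bub.py top | awk '$1>0.17&&$1<0.25'
```

```text
t: 9.5
eef_pos: [0.5524, -0.0588, -0.0209]
tcp_rot: [0.0, 0.985, -0.172, 0.0]
contact_force: [0.1, -0.1, -2.3]
gripper_width: 0.388
grip_force: 30.0
0.173 [ 94 139  37]
0.177 [ 92 136  36]
0.181 [ 75 111  31]
0.185 [ 71 104  30]
0.189 [ 90 134  35]
0.193 [ 93 136  37]
0.197 [121 151  93]
0.201 [187 196 188]
0.205 [209 213 216]
0.209 [211 215 219]
0.213 [210 214 218]
0.217 [198 202 206]
0.221 [129 138 129]
0.225 [ 85 121  46]
0.229 [ 87 131  32]
0.233 [ 87 132  31]
0.237 [ 86 130  31]
0.241 [ 79 112  43]
0.245 [107 118 106]
0.249 [144 153 149]
```

The reading is now about +0.0085, so 13 mm more is needed, which agrees with the geometry.

```bash
python3 -m crank '{"translation":[[0.244,-0.089,0],[0.244,-0.089,0],[0,0,0],[0,0,0],[0,0,0]],"dr":[[0,0,0],[0,0,0],[0,0,0],[0,0,0],[0,0,0]],"fingers":[0,0,0,0,0]}'; python3 bub.py top scene| awk '$1>0.17&&$1<0.25||/vial/'
```

```text
t: 10.05
eef_pos: [0.5646, -0.0632, -0.0206]
tcp_rot: [0.0, 0.985, -0.172, 0.0]
contact_force: [0.8, -0.4, -2.5]
gripper_width: 0.385
grip_force: 30.0
top vial px 203 X [0.163 0.191 0.243] Y [-0.009  0.002  0.013]
0.171 [ 89 135  32]
0.175 [ 89 134  33]
0.179 [ 86 130  32]
0.183 [ 67 101  26]
0.187 [ 80 110  47]
0.191 [154 173 144]
0.195 [205 210 211]
0.199 [210 214 218]
0.203 [210 214 218]
0.207 [211 215 219]
0.211 [197 204 201]
0.215 [140 163 125]
0.219 [ 73 107  35]
0.223 [58 89 22]
0.227 [ 80 122  28]
0.231 [ 83 128  28]
0.235 [ 83 128  28]
0.239 [ 81 125  29]
0.243 [ 79 105  57]
0.247 [125 134 127]
scene vial px 245 X [0.162 0.217 0.241] Y [-0.01   0.001  0.012]
0.174 [109 157  65]
0.178 [ 95 137  57]
0.182 [ 80 113  50]
0.186 [142 174 125]
0.19 [232 237 238]
0.194 [242 243 245]
0.198 [241 243 245]
0.202 [241 242 245]
0.206 [241 243 245]
0.21 [235 239 240]
0.214 [152 183 137]
0.218 [ 83 118  54]
0.222 [ 87 123  53]
0.226 [111 157  66]
0.23 [111 158  67]
0.234 [112 159  67]
0.238 [106 152  64]
0.242 [ 86 106  76]
0.246 [149 158 158]
```

The bubble is centred between the lines in both views. Release, rise straight up and check again.

```bash
python3 -m crank '{"translation":[[0,0,0],[0,0,0],[0,0,0],[0,0,0],[0,0,0],[0,0,0],[0,0,0],[0,0,0]],"dr":[[0,0,0],[0,0,0],[0,0,0],[0,0,0],[0,0,0],[0,0,0],[0,0,0],[0,0,0]],"fingers":[1,1,1,1,1,1,1,1]}' && python3 -m crank '{"translation":[[0,0,0],[0,0,0.3],[0,0,0.6],[0,0,1],[0,0,1],[0,0,1],[0,0,1],[0,0,0]],"dr":[[0,0,0],[0,0,0],[0,0,0],[0,0,0],[0,0,0],[0,0,0],[0,0,0],[0,0,0]],"fingers":[1,1,1,1,1,1,1,1]}'; python3 bub.py top scene| awk '$1>0.17&&$1<0.23||/vial/'
python3 - <<'E'
from h import *
o=get_obs();im=snapshot('wrist');hsv=cv2.cvtColor(im,cv2.COLOR_RGB2HSV);m=cv2.inRange(hsv,(8,60,60),(26,255,255));m[:,:200]=0;m[:,350:]=0;m[300:]=0
c=max(cv2.findContours(m,0,1)[0],key=cv2.contourArea);a=cv2.approxPolyDP(c,5,True)[:,0];print(a.tolist(),ray('wrist',a,.023,o)[:,:2].round(3).tolist())
E
```

```text
t: 10.95
eef_pos: [0.5642, -0.063, -0.0208]
tcp_rot: [-0.0, 0.985, -0.172, 0.0]
contact_force: [0.4, -0.2, 0.7]
gripper_width: 1.002
grip_force: 0.0
t: 11.75
eef_pos: [0.5677, -0.0641, 0.1074]
tcp_rot: [0.001, 0.985, -0.172, 0.005]
contact_force: [0.2, 0.3, 0.4]
gripper_width: 1.003
grip_force: 0.0
top vial px 203 X [0.162 0.188 0.242] Y [-0.009  0.002  0.013]
0.174 [ 89 133  33]
0.178 [ 86 129  32]
0.182 [66 98 26]
0.186 [ 69 103  27]
0.19 [ 88 130  38]
0.194 [130 155 110]
0.198 [191 198 194]
0.202 [206 209 213]
0.206 [204 209 212]
0.21 [205 209 213]
0.214 [200 205 207]
0.218 [154 164 151]
0.222 [76 98 55]
0.226 [ 77 118  28]
scene vial px 237 X [0.162 0.188 0.24 ] Y [-0.01   0.001  0.011]
0.174 [116 167  69]
0.178 [ 99 142  60]
0.182 [ 84 119  51]
0.186 [109 158  64]
0.19 [159 195 140]
0.194 [239 242 244]
0.198 [246 246 248]
0.202 [244 245 247]
0.206 [244 245 246]
0.21 [245 246 247]
0.214 [241 244 246]
0.218 [149 164 145]
0.222 [ 99 141  60]
0.226 [117 169  70]
[[296, 136], [275, 157], [255, 138], [256, 228], [295, 228]] [[0.619, -0.101], [0.609, -0.079], [0.629, -0.069], [0.557, -0.042], [0.545, -0.075]]
```

After release the bubble reads about +0.004: inside the lines but off-centre, because the wedge settled about 1 mm onto the bench. There is plenty of time, so I'll regrip and push about 7 mm more.

```bash
python3 -m crank '{"translation":[[0,0,-1],[0,0,-1],[0,0,-1],[0,0,-1],[0,0,-0.5],[0,0,-0.4],[0,0,0],[0,0,0]],"dr":[[0,0,0],[0,0,0],[0,0,0],[0,0,0],[0,0,0],[0,0,0],[0,0,0],[0,0,0]],"fingers":[1,1,1,1,1,1,1,1]}' && python3 -m crank '{"translation":[[0,0,0],[0,0,0],[0,0,0],[0,0,0],[0,0,0],[0,0,0],[0,0,0],[0,0,0]],"dr":[[0,0,0],[0,0,0],[0,0,0],[0,0,0],[0,0,0],[0,0,0],[0,0,0],[0,0,0]],"fingers":[0,0,0,0,0,0,0,0]}' && python3 -m crank '{"translation":[[0,0,0],[0.132,-0.048,0],[0.132,-0.048,0],[0,0,0],[0,0,0],[0,0,0]],"dr":[[0,0,0],[0,0,0],[0,0,0],[0,0,0],[0,0,0],[0,0,0]],"fingers":[0,0,0,0,0,0]}' ; python3 bub.py scene| awk '$1>0.17&&$1<0.23||/vial/'
```

```text
t: 12.7
eef_pos: [0.5648, -0.0632, -0.0202]
tcp_rot: [0.0, 0.985, -0.172, 0.0]
contact_force: [-0.0, 0.9, -1.1]
gripper_width: 1.004
grip_force: 0.0
t: 13.5
eef_pos: [0.5642, -0.063, -0.0208]
tcp_rot: [-0.0, 0.985, -0.172, -0.0]
contact_force: [-0.1, 0.1, -0.7]
gripper_width: 0.386
grip_force: 30.0
t: 14.1
eef_pos: [0.5704, -0.0652, -0.0208]
tcp_rot: [-0.0, 0.985, -0.172, -0.0]
contact_force: [-3.0, 1.0, 3.5]
gripper_width: 0.389
grip_force: 30.0
scene vial px 245 X [0.162 0.217 0.241] Y [-0.01   0.001  0.012]
0.174 [108 156  65]
0.178 [ 92 133  56]
0.182 [ 78 111  49]
0.186 [140 172 123]
0.19 [231 237 237]
0.194 [241 243 245]
0.198 [240 242 245]
0.202 [240 242 245]
0.206 [241 243 244]
0.21 [236 240 241]
0.214 [155 185 141]
0.218 [ 83 118  54]
0.222 [ 86 123  52]
0.226 [110 157  66]
```

```bash
python3 -m crank '{"translation":[[0,0,0],[0,0,0],[0,0,0],[0,0,0],[0,0,0],[0,0,0],[0,0,0],[0,0,0]],"dr":[[0,0,0],[0,0,0],[0,0,0],[0,0,0],[0,0,0],[0,0,0],[0,0,0],[0,0,0]],"fingers":[1,1,1,1,1,1,1,1]}' && python3 -m crank '{"translation":[[0,0,0],[0,0,0.3],[0,0,0.6],[0,0,1],[0,0,1],[0,0,1],[0,0,1],[0,0,0]],"dr":[[0,0,0],[0,0,0],[0,0,0],[0,0,0],[0,0,0],[0,0,0],[0,0,0],[0,0,0]],"fingers":[1,1,1,1,1,1,1,1]}'; python3 -m crank '{"translation":[[0,0,0],[0,0,0],[0,0,0],[0,0,0],[0,0,0],[0,0,0]],"dr":[[0,0,0],[0,0,0],[0,0,0],[0,0,0],[0,0,0],[0,0,0]],"fingers":[1,1,1,1,1,1]}'; python3 bub.py top scene| awk '$1>0.17&&$1<0.23||/vial/'
```

```text
t: 14.95
eef_pos: [0.5708, -0.0654, -0.0208]
tcp_rot: [0.0, 0.985, -0.172, 0.0]
contact_force: [0.1, -0.4, 0.0]
gripper_width: 0.999
grip_force: 0.0
t: 15.75
eef_pos: [0.5743, -0.0665, 0.1074]
tcp_rot: [0.001, 0.985, -0.172, 0.005]
contact_force: [0.7, -0.1, 0.4]
gripper_width: 0.997
grip_force: 0.0
t: 16.35
eef_pos: [0.5706, -0.0654, 0.1013]
tcp_rot: [-0.0, 0.985, -0.172, -0.0]
contact_force: [-0.3, -0.1, 0.2]
gripper_width: 1.005
grip_force: 0.0
top vial px 204 X [0.163 0.191 0.243] Y [-0.009  0.002  0.013]
0.171 [ 87 132  32]
0.175 [ 87 131  32]
0.179 [ 85 127  31]
0.183 [66 99 26]
0.187 [ 75 105  42]
0.191 [142 160 130]
0.195 [196 202 202]
0.199 [205 210 213]
0.203 [205 209 213]
0.207 [206 210 214]
0.211 [197 203 201]
0.215 [145 164 133]
0.219 [ 74 106  39]
0.223 [57 88 22]
0.227 [ 77 119  26]
scene vial px 246 X [0.162 0.217 0.241] Y [-0.01   0.001  0.012]
0.174 [115 166  69]
0.178 [ 98 141  59]
0.182 [ 83 118  52]
0.186 [150 183 132]
0.19 [239 242 244]
0.194 [245 246 247]
0.198 [244 245 246]
0.202 [244 245 246]
0.206 [244 245 246]
0.21 [242 244 246]
0.214 [165 196 150]
0.218 [ 89 125  57]
0.222 [ 91 131  56]
0.226 [117 167  70]
```

The bubble stays centred with the wedge released and the gripper clear. Handing in.

```bash
python3 -c "
from workcell import *
print(close_job())"
```

```text
the job is handed in; nothing more can be done
None
```

The long wooden wedge is under the low corner and released, the bubble sits centred between its lines, the small thin wedge was left untouched, and the job was handed in at about 16.5 s of the 38 s allowed.

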